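# Swap the vial in the photometer for the sample behind the reagent bottles

## Robot

A 7-joint arm with a two-finger parallel gripper is mounted at the origin on a cart in front of the work surface, level with it; the furniture and walls round the work are solid. World frame = base frame: x ahead of the robot, y to its left, z up, the work surface at z = 0. Lengths are in m, angles in rad, forces in N, time in s.
With the tool pointing down it reaches from about 0.4 to 0.875 m from the base axis. Payload 19.3 kg.
Tool frame: the origin (TCP) lies midway between the tips of the shut fingers; the grasp point (between the pads) lies 19 mm behind it; x points along the fingers, y is the direction in which the jaws open and shut, and the axes are right-handed (so a half turn about x gives the same grasp; the last joint's range is limited). The gripper opens to 85 mm and grips with 20 to 120 N. Pads are 22 mm wide; open, the fingers measure 114 mm over their backs; the gripper's body (76 mm by 85 mm) begins 54 mm behind the grasp point. The pads swing forward as they close: fully open they stand 13 mm farther back than shut.
Start: joints at [1.153, 0.521, -0.036, 1.599, 0.021, 1.021, -0.113], TCP at [0.213, -0.588, 0.231] pointing down, gripper open.
Joint ranges: [-2.91, 2.91], [-0.3, 2.13], [-1.5, 1.42], [0.17, 2.43], [-1.26, 4.41], [0.16, 1.93], [-2.52, 2.52]. Speed limits (rad/s): [1.89, 1.89, 2.39, 2.39, 3.01, 3.01, 3.01].

## Interface

Orientations are given as [roll, pitch, yaw] about the fixed x, y, z axes, in that order (R = Rz(yaw) Ry(pitch) Rx(roll)).
In Python, from workcell import telemetry, vision, workorder gives the robot as it stands. The module is installed in compiled form; this text tells all that it offers.
- The arm moves only by the tool play_rows, never from a script. Its argument "deltas" is a list of rows, each a list of 7 numbers: the shift along the world's x, y, z in mm, then the turn, a rotation vector about the world's x, y, z in degrees, then the finger opening in mm, from 0 to 85.4. In form: [[x, y, z, wx, wy, wz, jaw], ...]. A call has 1 to 8 rows; each row shifts and turns the commanded pose from where the row before left it; what a row does not reach is not made up. A row lasts 1/8 s, in which the tool goes at most 62.5 mm and 10.7 degrees, less where a joint would pass 70% of its speed; a pose out of reach is approached as far as the arm can. A call with a gripper value outside its range is refused whole. The fingers move at their own pace and stop on an object; "grip_force" is the grip in N (left out, the last holds). Time passes only in rows, so rows that do not move let the fingers close. It gives the time, the measured TCP pose, the force and the opening at its end, in the units of the state.
- telemetry.observe(): the state, without advancing time (a new reading comes with each control period).
- vision.grab_frame(name): name is "scene" or "top"; returns the picture (384x512x3 uint8, red, green, blue); there is no depth.
- vision.camera_info(name): a dict with "mtx" (3x3 intrinsics, pixels), "k1" (the pictures are not rectified: a ray, as slopes to the right and down, at radius r is drawn at 1 + k1 r^2 times it, then the intrinsics apply), "rvec" (rotation vector, rad) and "tvec" (3), from world to camera coordinates, as OpenCV has them. Camera axes: x right, y down, z forward; pixel columns grow to the right and rows downward; lengths in m; the calibration is good to about 2 mm. A picture is of the moment at which its call begins. camera_info takes no time and is no camera call.
- workorder.job_done(): hands the job in, once; it reports no verdict.
The state is a dict: "clock": time; "qpos": joint angles; "qd": joint speeds; "joint_efforts": joint torques, N m; "position": TCP position; "tool_rot": TCP orientation; "force": force on the tool from outside, world axes, zero at the start; "moment": the same for the moment, N m; "grip_width": finger opening in m.
Only numpy, scipy, OpenCV 4.12 (cv2) and the standard library are available. Lean on these libraries where they do the work, as an engineer would, in place of code of your own. Each camera call takes 0.05 s, during which the arm holds its last target. There are 200 camera calls.

## Task

Measure the next sample: the vial with the yellow dot, in the back row of the blue rack, goes fully down into the well of the photometer, and the finished vial with the green dot, which is still in that well, goes upright into the low steel tray. Before you touch the yellow-dot vial, stand the two bottles that crowd it from the front (the brown one and the reagent bottle on its side) upright in the tray; when the sample is in the photometer, put each bottle back into the rack seat it came from. Knock nothing over, and leave the white-dot vial where it is.

Things in the scene. Friction and masses are not known exactly. Their poses are not given: they have to be found in the camera images.
- rack: Blue fixed rack, 106 x 212 mm. Origin: centre of its underside; +x to its rear panel (60 mm high, front face x=+40). Floor z=10; things stand in rings with a flared lip at z=31. Seats (x,y; bore, mm): front middle (-17,0; 56), front outer (-13,72; 46) and (-13,-72; 46), back (14,38; 29) and (14,-38; 29). A back vial has no finger room while the middle and outer bottle on its y side are in.
- tray: Low steel tray, fixed, 160 (x) x 218 (y) mm, rim top 15 mm high; flat inner floor 142 x 202 mm at z = 3 mm. Origin at the centre of its underside, z up. Empty at the start. To the left or right of the rack.
- photometer: White bench photometer, fixed, about 194 x 125 mm, sloping keypad toward the robot (-x), block 60 mm high behind it with a dark vial well. Origin on the well's axis at bench level, z up. Well: round, bore 29 mm, floor at z = 28 mm; black collar, flared to 37 mm, ends at z = 64 mm. A vial in it tops out at z = 84 mm, 20 mm above the collar. Stands on the other side of the rack from the tray.
- brown_bottle: Brown jar with black lid and pale label, 50 mm diameter, 80 mm high; the lid, 46 mm diameter, is the top 18 mm. Origin at the centre of its underside, z up. 0.1 to 0.2 kg. Stands in the middle front seat of the rack (origin 10 mm above the bench); its place is always the middle.
- red_bottle: Clear reagent bottle with a red screw cap, 40 mm diameter throughout, 86 mm high. Origin at the centre of its underside, z up. About 0.1 kg. Stands in one of the two outer front seats of the rack (which one varies).
- blue_bottle: Clear reagent bottle with a blue screw cap, 40 mm diameter throughout, 86 mm high. Origin at the centre of its underside, z up. About 0.1 kg. Stands in the other outer front seat of the rack.
- sample_vial: The sample: small glass vial with pink contents and a black cap with a yellow dot on top, 22 mm diameter, 56 mm high. Origin at the centre of its underside, z up. About 0.03 kg. Stands in one of the two back seats of the rack (which one varies), its origin 10 mm and its top 66 mm above the bench.
- standard_vial: Vial with pale yellow contents and a black cap with a white dot, 22 mm diameter, 56 mm high, origin at the centre of its underside, in the other back seat of the rack. It stays there.
- finished_vial: Vial with pale yellow contents and a black cap with a green dot, 22 mm diameter, 56 mm high, origin at the centre of its underside, z up. About 0.03 kg. Stands in the photometer's well at the start (origin 28 mm above the bench).

How it is judged:
On the way, in this order (a step that is already met when the one before it is completed fails the run):
1. the brown bottle and the reagent bottle beside the sample stand upright in the tray, while the sample is still in its seat (x of brown_bottle in the frame of tray between -0.072 and 0.072 m and y of brown_bottle in the frame of tray between -0.102 and 0.102 m and z of brown_bottle in the frame of tray below 0.01 m and angle between brown_bottle's own z axis and vertical below 0.15 rad and ((x of red_bottle in the frame of tray between -0.072 and 0.072 m and y of red_bottle in the frame of tray between -0.102 and 0.102 m and z of red_bottle in the frame of tray below 0.01 m and angle between red_bottle's own z axis and vertical below 0.15 rad) or (x of blue_bottle in the frame of tray between -0.072 and 0.072 m and y of blue_bottle in the frame of tray between -0.102 and 0.102 m and z of blue_bottle in the frame of tray below 0.01 m and angle between blue_bottle's own z axis and vertical below 0.15 rad)) and horizontal distance between sample_vial and brown_bottle above 0.06 m and horizontal distance between sample_vial and red_bottle above 0.06 m and horizontal distance between sample_vial and blue_bottle above 0.06 m and distance of sample_vial from where it was at the start of the episode below 0.01 m), for 0.2 s.
2. the yellow-dot sample stands fully down in the photometer's well, and the bottles have not been put back yet (x of sample_vial in the frame of photometer between -0.006 and 0.006 m and y of sample_vial in the frame of photometer between -0.006 and 0.006 m and z of sample_vial in the frame of photometer below 0.034 m and angle between sample_vial's own z axis and vertical below 0.15 rad and distance of brown_bottle from where it was at the start of the episode above 0.05 m and distance of any of red_bottle, blue_bottle from where it was at the start of the episode above 0.05 m), for 0.2 s.
At the end, for the whole second after the job is handed in: Yellow-dot vial upright and fully down in the photometer well (6 mm); green-dot vial upright on the tray floor; the three bottles upright in the seats they started in (12 mm); white-dot vial still in its seat (10 mm); all released and at rest (x of sample_vial in the frame of photometer between -0.006 and 0.006 m and y of sample_vial in the frame of photometer between -0.006 and 0.006 m and z of sample_vial in the frame of photometer below 0.034 m and angle between each of sample_vial, finished_vial, standard_vial's own z axis and vertical below 0.15 rad and x of finished_vial in the frame of tray between -0.072 and 0.072 m and y of finished_vial in the frame of tray between -0.102 and 0.102 m and z of finished_vial in the frame of tray below 0.01 m and distance of each of brown_bottle, red_bottle, blue_bottle from where it was at the start of the episode below 0.012 m and angle between each of brown_bottle, red_bottle, blue_bottle's own z axis and vertical below 0.12 rad and distance of standard_vial from where it was at the start of the episode below 0.01 m and linear speed of each of brown_bottle, red_bottle, blue_bottle, sample_vial, standard_vial, finished_vial below 0.02 m/s and angular speed of each of brown_bottle, red_bottle, blue_bottle, sample_vial, standard_vial, finished_vial below 0.3 rad/s); the robot touches nothing.
It fails at once if a bottle or vial is tipped over (more than about 40 degrees) (angle between any of brown_bottle, red_bottle, blue_bottle, sample_vial, standard_vial, finished_vial's own z axis and vertical above 0.7 rad).
It fails at once if the white-dot vial is taken out of its seat (distance of standard_vial from where it was at the start of the episode above 0.025 m).
It also fails if it takes over 144 s, if anything falls off the work surface, if the arm or the gripper's body presses on something with over 40 N, if the wrist force passes 120 N, or if a joint passes its speed limit or range.

## Working session

There is one attempt and no reset: what is moved stays moved. The work goes in short steps, Python scripts to look and compute and a tool call to move; the robot and the scene stay as the last step left them, time stands still between calls to the robot, and variables do not carry over. Pictures are saved under pics/ and viewed, about 12 in all and at most 16, crops included, and the job is handed in when it is done.

Besides the shell and the picture viewer there is one more tool, called after "Request:" by a JSON object that holds its "op" and its "data", one argument or row to a line. play_rows: Moves the arm, as the interface text tells. Its arguments: {"type":"object","properties":{"deltas":{"type":"array","items":{"type":"array","items":{"type":"number"}}},"grip_force":{"type":"number"}},"required":["deltas"]}

```bash
mkdir -p pics; cat > h.py <<'E'
import numpy as np, cv2
from workcell import telemetry, vision, workorder
def cam(n):
    c=vision.camera_info(n); K=np.array(c["mtx"],float); R=cv2.Rodrigues(np.array(c["rvec"],float))[0]; t=np.array(c["tvec"],float).ravel()
    return K,float(c["k1"]),R,t
def ray(n,uv):
    K,k,R,t=cam(n); d=np.linalg.inv(K)@[uv[0],uv[1],1]; rd=np.hypot(d[0],d[1]); r=rd
    for _ in range(30): r=rd/(1+k*r*r)
    s=r/rd if rd>0 else 1
    return -R.T@t, R.T@np.array([d[0]*s,d[1]*s,1])
def onz(n,uv,z):
    o,d=ray(n,uv); return o+d*(z-o[2])/d[2]
def proj(n,P):
    K,k,R,t=cam(n); p=R@np.array(P,float)+t; a=p[:2]/p[2]; a=a*(1+k*(a@a)); return (K@[a[0],a[1],1])[:2]
def grab(n,f):
    im=cv2.cvtColor(np.array(vision.grab_frame(n)),cv2.COLOR_RGB2BGR); cv2.imwrite(f,im); return im
E
python3 - <<'E'
from h import *
for n in("top","scene"):
    im=grab(n,f"pics/{n}0.png"); o,_=ray(n,(256,192)); print(n,o.round(3),onz(n,(256,192),0).round(3))
    print([onz(n,c,0).round(2).tolist() for c in((0,0),(511,0),(0,383),(511,383))])
a=cv2.imread("pics/top0.png");b=cv2.imread("pics/scene0.png")
cv2.imwrite("pics/t0.png",cv2.resize(a,(800,600)))
cv2.imwrite("pics/s0.png",cv2.resize(b,(800,600)))
s=telemetry.observe();print(s)
E
```

```text
top [ 0.454 -0.021  1.23 ] [ 0.57  -0.024  0.   ]
[[1.15, 0.77, 0.0], [1.18, -0.8, 0.0], [0.01, 0.69, 0.0], [0.04, -0.76, 0.0]]
scene [-0.294  0.876  0.755] [ 0.645 -0.111  0.   ]
[[8.63, -1.83, 0.0], [3.07, -11.25, 0.0], [0.45, 0.83, 0.0], [-0.28, 0.08, 0.0]]
{'clock': 0.1, 'qpos': array([ 1.15279014,  0.5219428 , -0.03633607,  1.59991093,  0.02118498,
        1.02106205, -0.11282956]), 'qd': array([-0.0013843 , -0.00292936, -0.00029046, -0.00050907,  0.00042734,
       -0.0003036 , -0.00010338]), 'joint_efforts': array([ 4.38165123e-03, -9.28497577e+01,  1.98355056e+00, -3.70532763e+01,
        1.80264580e-02,  5.35332903e-03, -4.85477608e-05]), 'position': array([ 0.21291046, -0.58733044,  0.23080475]), 'tool_rot': array([-1.521913  ,  1.56985734,  1.9674442 ]), 'force': array([ 0.37908105, -0.0578836 , -0.23826819]), 'moment': array([ 0.02807282,  0.01221353, -0.02315604]), 'grip_width': 0.08565725134732978}
```

View pics/t0.png

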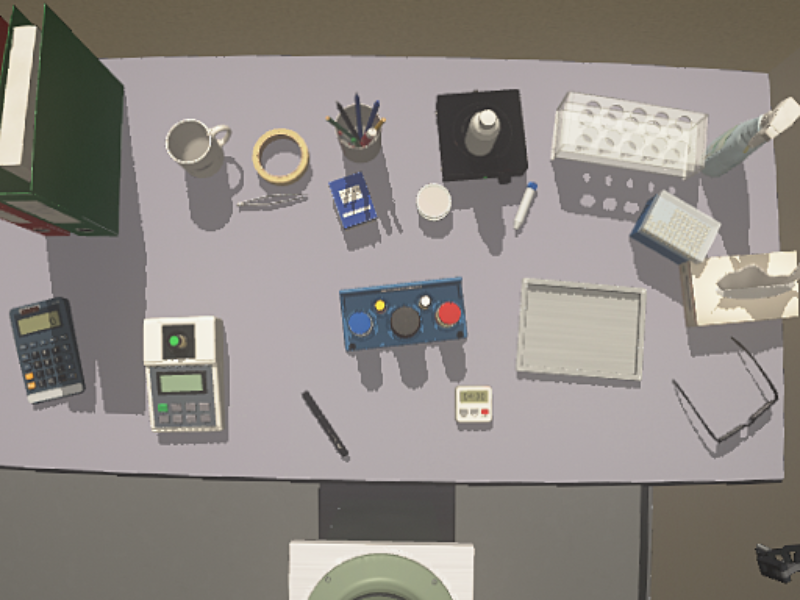

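View pics/s0.png

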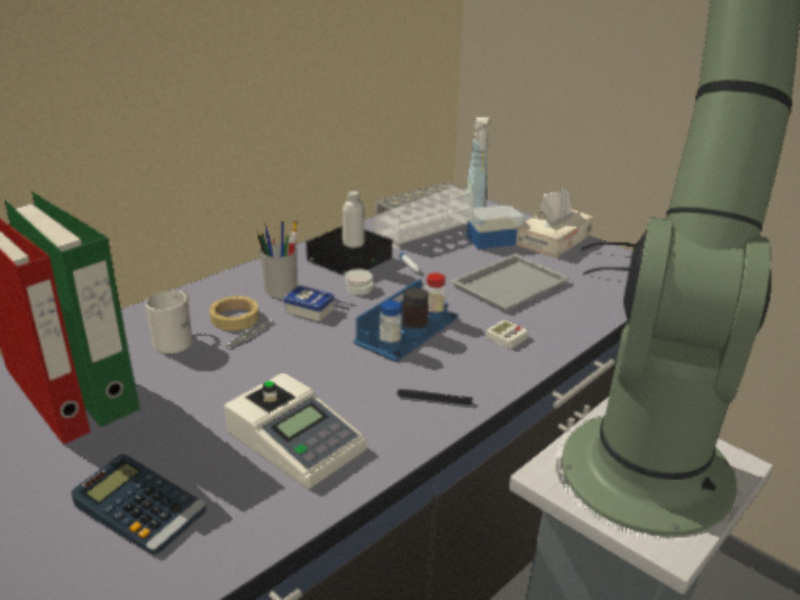

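Top view (800 wide): yellow dot at (380,305) is between the blue bottle (360,322) and the brown one (405,320). The white dot is at (425,300), red bottle (448,313), green dot in the photometer (176,341), tray centre (582,330). So the bottles to move are brown and blue.

```bash
cat > meas.py <<'E'
from h import *
from scipy.spatial.transform import Rotation as Ro
def blob(im,lo,hi,box,big=True):
    h=cv2.cvtColor(im,cv2.COLOR_BGR2HSV); m=cv2.inRange(h,lo,hi); k=np.zeros_like(m); x0,y0,x1,y1=box; k[y0:y1,x0:x1]=m[y0:y1,x0:x1]
    n,l,s,c=cv2.connectedComponentsWithStats(k)
    if n<2: return None
    i=1+s[1:,4].argmax(); cnt=cv2.findContours((l==i).astype('uint8'),0,2)[0][0]
    return c[i],s[i,4],cv2.minEnclosingCircle(cnt),cv2.minAreaRect(cnt)
E
python3 - <<'E'
from meas import *
im=cv2.imread("pics/top0.png")
B=lambda a,b,c,d:[int(v/1.5625) for v in(a,b,c,d)]
for nm,lo,hi,box,z in[("blue",(100,120,120),(125,255,255),B(345,308,374,338),.096),("red",(0,150,80),(6,255,255),B(430,298,466,330),.096),("redhi",(174,150,80),(180,255,255),B(430,298,466,330),.096),
 ("brown",(0,0,0),(180,110,75),B(386,303,424,340),.09),("yellow",(20,120,120),(35,255,255),B(370,295,390,315),.066),("white",(0,0,150),(180,50,255),B(415,292,435,310),.066),("green",(50,120,90),(75,255,255),B(165,330,190,352),.084),
 ("collar",(0,0,0),(180,255,75),B(155,318,200,365),.064)]:
    r=blob(im,lo,hi,box)
    if r: print(nm,r[0].round(1),r[1],np.round(r[2][0],1),round(r[2][1],1),onz("top",r[0],z).round(4),onz("top",r[2][0],z).round(4))
    else: print(nm,None)
# rack outline
for nm,lo,hi,box in[("rack",(95,60,30),(125,255,255),B(330,268,480,362)),("tray",(0,0,100),(180,255,255),B(500,265,665,395))]:
    if nm=="rack":
        r=blob(im,lo,hi,box);print(nm,r[1],r[3],cv2.boxPoints(r[3]).round(1).tolist())
for c in[(525,279),(645,290),(640,380),(518,374)]: print("tray",onz("top",np.array(c)/1.5625,.015).round(3))
for c in[(150,431),(221,431)]: print("phot",onz("top",np.array(c)/1.5625,.02).round(3))
s=telemetry.observe();R=Ro.from_euler("xyz",s["tool_rot"]).as_matrix();print(R.round(3))
x0,y0,x1,y1=B(330,265,660,395);cv2.imwrite("pics/c1.png",cv2.resize(im[y0:y1,x0:x1],(0,0),fx=3.7,fy=3.7,interpolation=2))
E
```

```text
blue [229.7 206.1] 147 [229.6 206.2] 7.0 [0.5244 0.0416 0.096 ] [0.5242 0.0418 0.096 ]
red [287.3 200.1] 146 [287.3 200.1] 6.8 [ 0.5419 -0.1019  0.096 ] [ 0.5418 -0.1021  0.096 ]
redhi None
brown [258.9 212.2] 48 [259.  207.5] 9.3 [ 0.5107 -0.0316  0.09  ] [ 0.5225 -0.0316  0.09  ]
yellow [242.7 195. ] 34 [243. 195.] 3.2 [0.5554 0.0105 0.066 ] [0.5554 0.0098 0.066 ]
white [271.5 192.1] 32 [271. 192.] 3.6 [ 0.564  -0.0634  0.066 ] [ 0.5643 -0.062   0.066 ]
green [111.  217.5] 26 [111.  217.5] 2.7 [0.4904 0.3456 0.084 ] [0.4904 0.3456 0.084 ]
collar [113.4 218.9] 254 [114.  218.5] 13.8 [0.4876 0.3455 0.064 ] [0.4886 0.3439 0.064 ]
rack 2062 ((257.8963623046875, 200.56707763671875), (39.313621520996094, 78.73767852783203), 83.6598129272461) [[216.60000610351562, 185.39999389648438], [294.8999938964844, 176.6999969482422], [299.20001220703125, 215.8000030517578], [220.89999389648438, 224.5]]
tray [ 0.609 -0.239  0.015]
tray [ 0.593 -0.451  0.015]
tray [ 0.437 -0.441  0.015]
tray [ 0.445 -0.227  0.015]
phot [0.335 0.402 0.02 ]
phot [0.339 0.278 0.02 ]
[[-0.     0.341 -0.94 ]
 [ 0.001 -0.94  -0.341]
 [-1.    -0.001  0.   ]]
```

View pics/c1.png

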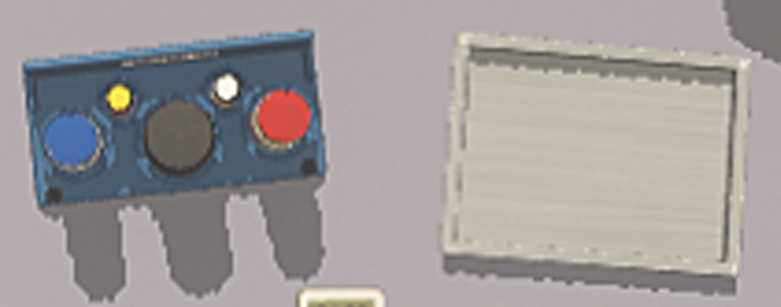

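Request:
{"op": "play_rows", "data": {
  "deltas": [
    [26.3, 46.4, 0, 0, 0, 6.4, 66],
    [26.3, 46.4, 0, 0, 0, 6.4, 66],
    [26.3, 46.4, 0, 0, 0, 6.4, 66],
    [26.3, 46.4, 0, 0, 0, 6.4, 66],
    [26.3, 46.4, 0, 0, 0, 6.4, 66],
    [26.3, 46.4, 0, 0, 0, 6.4, 66],
    [26.3, 46.4, 0, 0, 0, 6.4, 66],
    [26.3, 46.4, 0, 0, 0, 6.4, 66]
  ],
  "grip_force": 40
}}

```text
clock: 1.1
position: [0.4239, -0.2148, 0.2313]
tool_rot: [-0.332, 1.571, -2.228]
force: [0.9, -0.5, 0.1]
grip_width: 0.0658
```

Request:
{"op": "play_rows", "data": {
  "deltas": [
    [26.3, 46.4, 0, 0, 0, 6.4, 66],
    [26.3, 46.4, 0, 0, 0, 6.4, 66],
    [26.3, 46.4, 0, 0, 0, 6.4, 66],
    [26.3, 46.4, 0, 0, 0, 6.4, 66],
    [0, 0, 0, 0, 0, 0, 66],
    [0, 0, 0, 0, 0, 0, 66]
  ]
}}

```text
clock: 1.85
position: [0.5282, -0.0312, 0.2309]
tool_rot: [-1.395, 1.57, -2.849]
force: [-0.4, -0.4, -0.6]
grip_width: 0.0658
```

Request:
{"op": "play_rows", "data": {
  "deltas": [
    [1, 0, -40, 0, 0, 0, 66],
    [0, 0, -40, 0, 0, 0, 66],
    [0, 0, -40, 0, 0, 0, 66],
    [0, 0, -30, 0, 0, 0, 66],
    [0, 0, -25, 0, 0, 0, 66],
    [0, 0, -15, 0, 0, 0, 66],
    [0, 0, -5, 0, 0, 0, 66],
    [0, 0, 0, 0, 0, 0, 66]
  ]
}}

```text
clock: 2.85
position: [0.5297, -0.031, 0.0367]
tool_rot: [1.007, 1.57, -0.447]
force: [1.0, 0.5, 0.6]
grip_width: 0.0659
```

Request:
{"op": "play_rows", "data": {
  "deltas": [
    [0, 0, 0, 0, 0, 0, 40],
    [0, 0, 0, 0, 0, 0, 40],
    [0, 0, 0, 0, 0, 0, 40],
    [0, 0, 0, 0, 0, 0, 40],
    [0, 0, 0, 0, 0, 0, 40],
    [0, 0, 0, 0, 0, 0, 40]
  ]
}}

```text
clock: 3.6
position: [0.53, -0.0309, 0.0373]
tool_rot: [1.195, 1.57, -0.259]
force: [-2.0, 0.3, 7.1]
grip_width: 0.0484
```

Request:
{"op": "play_rows", "data": {
  "deltas": [
    [0, 0, 10, 0, 0, 0, 40],
    [0, 0, 20, 0, 0, 0, 40],
    [0, 0, 35, 0, 0, 0, 40],
    [0, 0, 40, 0, 0, 0, 40],
    [0, 0, 25, 0, 0, 0, 40],
    [0, -10, 0, 0, 0, 0, 40],
    [0, -30, 0, 0, 0, 0, 40],
    [0, -45, 0, 0, 0, 0, 40]
  ]
}}

```text
clock: 4.6
position: [0.5292, -0.1163, 0.1659]
tool_rot: [-2.15, 1.57, 2.682]
force: [1.0, -0.3, -0.8]
grip_width: 0.0482
```

Request:
{"op": "play_rows", "data": {
  "deltas": [
    [-2, -45, 0, 0, 0, 0, 40],
    [-2, -45, 0, 0, 0, 0, 40],
    [-2, -40, 0, 0, 0, 0, 40],
    [-2, -25, 0, 0, 0, 0, 40],
    [-2, -14, -10, 0, 0, 0, 40],
    [0, 0, -25, 0, 0, 0, 40],
    [0, 0, -35, 0, 0, 0, 40],
    [0, 0, -30, 0, 0, 0, 40]
  ]
}}

```text
clock: 5.6
position: [0.5189, -0.284, 0.0642]
tool_rot: [-2.389, 1.569, 2.442]
force: [0.9, -0.8, -1.8]
grip_width: 0.0479
```

```bash
python3 - <<'E'
from h import *
im=grab("scene","pics/s1.png"); p=proj("scene",(.52,-.285,.06)); print(p)
u,v=p.astype(int); c=im[max(0,v-75):v+75,max(0,u-100):u+100]; cv2.imwrite("pics/c2.png",cv2.resize(c,(0,0),fx=3.5,fy=3.5,interpolation=2))
E
```

```text
[319.61652007 172.2570847 ]
```

View pics/c2.png

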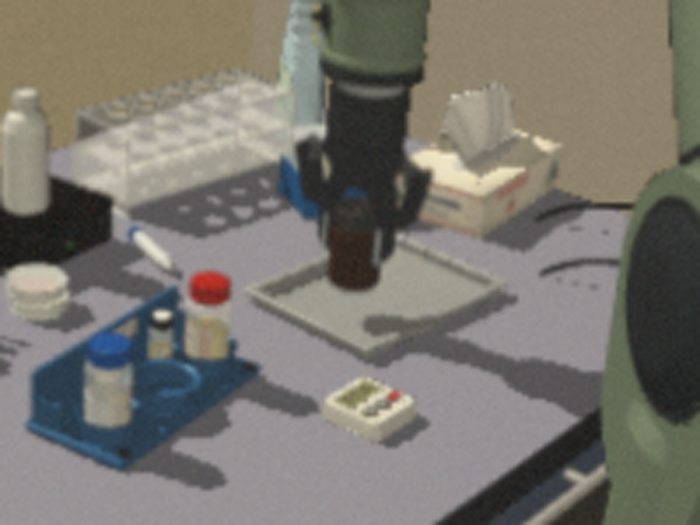

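The brown jar hangs upright over the left part of the tray. The rest of the rack is undisturbed (blue at (108,375), red at (208,315)). I'll lower it now.

Request:
{"op": "play_rows", "data": {
  "deltas": [
    [0, 0, -15, 0, 0, 0, 40],
    [0, 0, -10, 0, 0, 0, 40],
    [0, 0, -4, 0, 0, 0, 40],
    [0, 0, -3, 0, 0, 0, 40],
    [0, 0, -1, 0, 0, 0, 40],
    [0, 0, 0, 0, 0, 0, 40]
  ]
}}

```text
clock: 6.4
position: [0.5197, -0.2848, 0.0335]
tool_rot: [0.896, 1.57, -0.558]
force: [-0.1, 0.2, -1.1]
grip_width: 0.0478
```

Request:
{"op": "play_rows", "data": {
  "deltas": [
    [0, 0, -2, 0, 0, 0, 40],
    [0, 0, -1, 0, 0, 0, 40],
    [0, 0, 0, 0, 0, 0, 40]
  ]
}}

```text
clock: 6.78
position: [0.5196, -0.2848, 0.0304]
tool_rot: [-0.139, 1.571, -1.592]
force: [-1.2, -0.9, 0.8]
grip_width: 0.0478
```

Request:
{"op": "play_rows", "data": {
  "deltas": [
    [0, 0, 0, 0, 0, 0, 56],
    [0, 0, 0, 0, 0, 0, 66],
    [0, 0, 0, 0, 0, 0, 66],
    [0, 0, 20, 0, 0, 0, 66],
    [0, 0, 40, 0, 0, 0, 66],
    [0, 0, 50, 0, 0, 0, 62],
    [0, 10, 40, 0, 0, 0, 62],
    [0.7, 40, 0, 0, 0, 0, 62]
  ]
}}

```text
clock: 7.78
position: [0.5214, -0.2364, 0.1845]
tool_rot: [0.926, 1.565, -0.531]
force: [1.4, 1.0, -0.7]
grip_width: 0.0619
```

Request:
{"op": "play_rows", "data": {
  "deltas": [
    [0.8, 55, 0, 0, 0, 0, 62],
    [0.8, 55, 0, 0, 0, 0, 62],
    [0.8, 55, 0, 0, 0, 0, 62],
    [0.8, 55, 0, 0, 0, 0, 62],
    [0.8, 45, 0, 0, 0, 0, 62],
    [0, 11.5, 0, 0, 0, 0, 62],
    [0, 0, 0, 0, 0, 0, 62],
    [0, 0, 0, 0, 0, 0, 62]
  ]
}}

```text
clock: 8.78
position: [0.5244, 0.0402, 0.1806]
tool_rot: [0.055, 1.57, -1.4]
force: [-0.7, -0.4, -1.0]
grip_width: 0.0618
```

```bash
python3 - <<'E'
from h import *
a=grab("top","pics/t2.png");b=grab("scene","pics/s2.png")
u,v=proj("scene",(.53,-.12,.05)).astype(int); b=b[v-85:v+85,u-130:u+130]
u,v=proj("top",(.53,-.18,.0)).astype(int); a=a[v-60:v+60,u-130:u+130]
f=lambda i:cv2.resize(i,(0,0),fx=2,fy=2,interpolation=2)
cv2.imwrite("pics/c3.png",np.vstack([f(a),f(b)]))
E
```

```text
(no output)
```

View pics/c3.png

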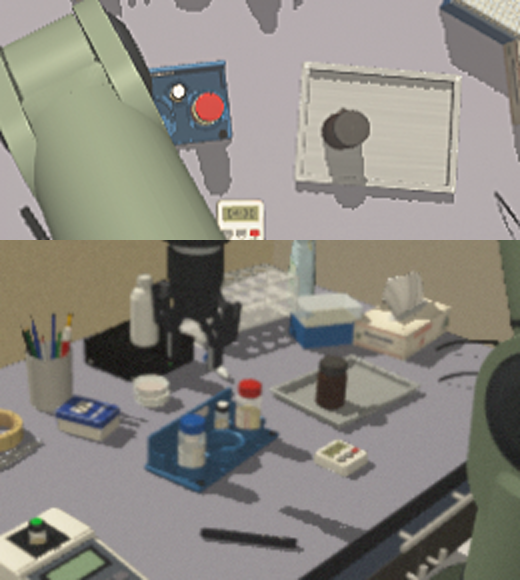

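The brown jar stands upright in the tray (330,385 in the lower half) and the rack is unchanged. Next is the blue bottle.

Request:
{"op": "play_rows", "data": {
  "deltas": [
    [0, 1.5, -20, 0, 0, 0, 62],
    [0, 0, -35, 0, 0, 0, 62],
    [0, 0, -35, 0, 0, 0, 62],
    [0, 0, -25, 0, 0, 0, 62],
    [0, 0, -15, 0, 0, 0, 62],
    [0, 0, -8, 0, 0, 0, 62],
    [0, 0, 0, 0, 0, 0, 62],
    [0, 0, 0, 0, 0, 0, 50]
  ]
}}

```text
clock: 9.88
position: [0.5247, 0.0432, 0.043]
tool_rot: [1.489, 1.57, 0.035]
force: [-0.5, 0.4, -0.0]
grip_width: 0.05
```

Request:
{"op": "play_rows", "data": {
  "deltas": [
    [0, 0, 0, 0, 0, 0, 32],
    [0, 0, 0, 0, 0, 0, 32],
    [0, 0, 0, 0, 0, 0, 32],
    [0, 0, 0, 0, 0, 0, 32],
    [0, 0, 0, 0, 0, 0, 32],
    [0, 0, 0, 0, 0, 0, 32]
  ]
}}

```text
clock: 10.62
position: [0.5247, 0.0432, 0.0431]
tool_rot: [1.339, 1.57, -0.115]
force: [-1.3, -0.3, 7.8]
grip_width: 0.0391
```

Request:
{"op": "play_rows", "data": {
  "deltas": [
    [0, 0, 10, 0, 0, 0, 32],
    [0, 0, 25, 0, 0, 0, 32],
    [0, 0, 40, 0, 0, 0, 32],
    [0, 0, 40, 0, 0, 0, 32],
    [0, -10, 20, 0, 0, 0, 32],
    [0, -30, 0, 0, 0, 0, 32],
    [0, -45, 0, 0, 0, 0, 32],
    [-1, -55, 0, 0, 0, 0, 32]
  ]
}}

```text
clock: 11.62
position: [0.5233, -0.0975, 0.1783]
tool_rot: [1.55, 1.57, 0.098]
force: [0.4, -0.4, -1.4]
grip_width: 0.0394
```

Request:
{"op": "play_rows", "data": {
  "deltas": [
    [-1, -55, 0, 0, 0, 0, 32],
    [-1, -55, 0, 0, 0, 0, 32],
    [-1, -50, 0, 0, 0, 0, 32],
    [-1, -45, 0, 0, 0, 0, 32],
    [0, -30, 0, 0, 0, 0, 32],
    [0, -15, -5, 0, 0, 0, 32],
    [0, 0, -20, 0, 0, 0, 32],
    [0, 0, -30, 0, 0, 0, 32]
  ]
}}

```text
clock: 12.62
position: [0.5197, -0.3451, 0.1213]
tool_rot: [2.019, 1.57, 0.567]
force: [0.1, -0.3, -1.2]
grip_width: 0.0392
```

Request:
{"op": "play_rows", "data": {
  "deltas": [
    [0, 0, -30, 0, 0, 0, 32],
    [0, 0, -25, 0, 0, 0, 32],
    [0, 0, -15, 0, 0, 0, 32],
    [0, 0, -8, 0, 0, 0, 32],
    [0, 0, -2, 0, 0, 0, 32],
    [0, 0, 0, 0, 0, 0, 32],
    [0, 0, 0, 0, 0, 0, 32]
  ]
}}

```text
clock: 13.5
position: [0.5195, -0.347, 0.0429]
tool_rot: [0.798, 1.57, -0.656]
force: [0.4, -0.5, -1.2]
grip_width: 0.0391
```

Request:
{"op": "play_rows", "data": {
  "deltas": [
    [0, 0, -4, 0, 0, 0, 32],
    [0, 0, -2, 0, 0, 0, 32],
    [0, 0, -1, 0, 0, 0, 32],
    [0, 0, 0, 0, 0, 0, 32],
    [0, 0, 0, 0, 0, 0, 32]
  ]
}}

```text
clock: 14.12
position: [0.5193, -0.3469, 0.0361]
tool_rot: [-0.169, 1.57, -1.623]
force: [-6.0, 2.5, 15.9]
grip_width: 0.0388
```

Request:
{"op": "play_rows", "data": {
  "deltas": [
    [0, 0, 0, 0, 0, 0, 46],
    [0, 0, 0, 0, 0, 0, 56],
    [0, 0, 0, 0, 0, 0, 60],
    [0, 0, 20, 0, 0, 0, 60],
    [0, 0, 40, 0, 0, 0, 60],
    [0, 0, 55, 0, 0, 0, 60],
    [0, 0, 40, 0, 0, 0, 60],
    [0, 0, 0, 0, 0, 0, 60]
  ]
}}

```text
clock: 15.12
position: [0.5207, -0.3474, 0.1948]
tool_rot: [0.883, 1.565, -0.571]
force: [-0.2, 0.4, -0.3]
grip_width: 0.06
```

```bash
python3 - <<'E'
from meas import *
s=telemetry.observe();print(s["qpos"].round(2),s["position"].round(4))
im=grab("top","pics/t3.png")
for nm,lo,hi,box,z in[("yellow",(20,120,120),(35,255,255),(225,185,260,205),.066),("green",(50,120,90),(75,255,255),(100,205,125,230),.084),("red",(0,150,80),(6,255,255),(270,185,300,215),.096)]:
    r=blob(im,lo,hi,box)
    if r: print(nm,r[0].round(1),r[1],onz("top",r[0],z).round(4),onz("top",r[2][0],z).round(4))
b=grab("scene","pics/s3.png")
u,v=proj("scene",(.53,-.2,.05)).astype(int); b=b[v-85:v+85,u-130:u+130]
a=im[200:240,95:135]
cv2.imwrite("pics/c4.png",np.hstack([cv2.resize(b,(520,340),interpolation=2),cv2.resize(a,(280,340),interpolation=0)]))
E
```

```text
[ 0.81  0.6  -0.48  1.62  0.31  1.    0.35] [ 0.5207 -0.3474  0.1948]
yellow [242.7 195. ] 34 [0.5554 0.0105 0.066 ] [0.5554 0.0098 0.066 ]
green [111.  217.5] 26 [0.4904 0.3456 0.084 ] [0.4904 0.3456 0.084 ]
red [287.3 200.1] 146 [ 0.5419 -0.1019  0.096 ] [ 0.5418 -0.1021  0.096 ]
```

View pics/c4.png

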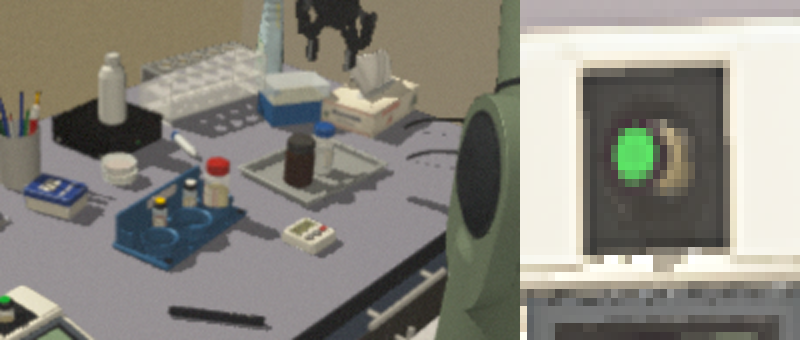

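Both bottles stand in the tray, and the sample is unmoved. Next is the finished vial.

Request:
{"op": "play_rows", "data": {
  "deltas": [
    [0, 20, 0, 0, 0, 0, 44],
    [-2.5, 50, 0, 0, 0, 0, 44],
    [-2.5, 57, 0, 0, 0, 0, 44],
    [-2.5, 57, 0, 0, 0, 0, 44],
    [-2.5, 57, 0, 0, 0, 0, 44],
    [-2.5, 57, 0, 0, 0, 0, 44],
    [-2.5, 57, 0, 0, 0, 0, 44],
    [-2.5, 57, 0, 0, 0, 0, 44]
  ]
}}

```text
clock: 16.23
position: [0.5004, 0.0678, 0.1898]
tool_rot: [-1.713, 1.57, 3.118]
force: [1.1, -0.4, -0.2]
grip_width: 0.0438
```

Request:
{"op": "play_rows", "data": {
  "deltas": [
    [-2.5, 57, 0, 0, 0, 0, 44],
    [-2.5, 57, 0, 0, 0, 0, 44],
    [-2.5, 57, 0, 0, 0, 0, 44],
    [-2.5, 50, 0, 0, 0, 0, 44],
    [-2, 40, 0, 0, 0, 0, 44],
    [-2, 15, 0, 0, 0, 0, 44],
    [0, 4, 0, 0, 0, 0, 44],
    [0, 0, 0, 0, 0, 0, 44]
  ]
}}

```text
clock: 17.23
position: [0.4878, 0.3442, 0.19]
tool_rot: [-0.481, 1.57, -1.935]
force: [0.2, -0.6, -0.4]
grip_width: 0.0438
```

Request:
{"op": "play_rows", "data": {
  "deltas": [
    [1.5, 1, -25, 0, 0, 0, 44],
    [0, 0, -35, 0, 0, 0, 44],
    [0, 0, -30, 0, 0, 0, 44],
    [0, 0, -18, 0, 0, 0, 44],
    [0, 0, -10, 0, 0, 0, 44],
    [0, 0, -3, 0, 0, 0, 44],
    [0, 0, 0, 0, 0, 0, 44],
    [0, 0, 0, 0, 0, 0, 44]
  ]
}}

```text
clock: 18.23
position: [0.4896, 0.3464, 0.07]
tool_rot: [2.016, 1.57, 0.563]
force: [1.4, -0.2, 0.4]
grip_width: 0.0436
```

Request:
{"op": "play_rows", "data": {
  "deltas": [
    [0, 0, 0, 0, 0, 0, 30],
    [0, 0, 0, 0, 0, 0, 16],
    [0, 0, 0, 0, 0, 0, 16],
    [0, 0, 0, 0, 0, 0, 16],
    [0, 0, 0, 0, 0, 0, 16],
    [0, 0, 0, 0, 0, 0, 16]
  ],
  "grip_force": 30
}}

```text
clock: 18.98
position: [0.4895, 0.3464, 0.0696]
tool_rot: [2.115, 1.57, 0.662]
force: [-0.1, -0.8, 6.1]
grip_width: 0.0203
```

Request:
{"op": "play_rows", "data": {
  "deltas": [
    [0, 0, 5, 0, 0, 0, 16],
    [0, 0, 12, 0, 0, 0, 16],
    [0, 0, 20, 0, 0, 0, 16],
    [0, 0, 30, 0, 0, 0, 16],
    [0, 0, 30, 0, 0, 0, 16],
    [0, 0, 20, 0, 0, 0, 16],
    [0, -5, 5, 0, 0, 0, 16],
    [0, 0, 0, 0, 0, 0, 16]
  ]
}}

```text
clock: 19.98
position: [0.4894, 0.3405, 0.191]
tool_rot: [-0.349, 1.57, -1.803]
force: [-0.3, 0.4, -0.5]
grip_width: 0.0207
```

```bash
python3 - <<'E'
from h import *
s=telemetry.observe();print(s["position"].round(4),s["grip_width"])
b=grab("scene","pics/s4.png")
u,v=proj("scene",(.49,.34,.12)).astype(int);print(u,v); c=b[max(0,v-75):v+95,max(0,u-110):u+110]
cv2.imwrite("pics/c5.png",cv2.resize(c,(0,0),fx=3,fy=3,interpolation=2))
E
```

```text
[0.4894 0.3405 0.191 ] 0.02068648812780458
172 233
```

View pics/c5.png

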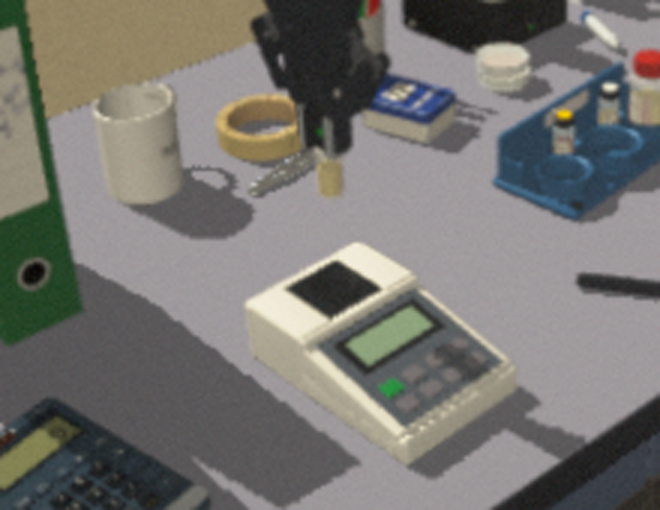

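The vial is held upright (330,175) and the well is empty. I'll carry it to the tray.

Request:
{"op": "play_rows", "data": {
  "deltas": [
    [0, -20, 0, 0, 0, 0, 16],
    [2, -45, 0, 0, 0, 0, 16],
    [2, -55, 0, 0, 0, 0, 16],
    [2, -55, 0, 0, 0, 0, 16],
    [2, -55, 0, 0, 0, 0, 16],
    [2, -55, 0, 0, 0, 0, 16],
    [2, -55, 0, 0, 0, 0, 16],
    [2, -55, 0, 0, 0, 0, 16]
  ]
}}

```text
clock: 21.02
position: [0.5023, -0.0563, 0.1908]
tool_rot: [-1.534, 1.57, -2.988]
force: [1.8, 0.8, 0.1]
grip_width: 0.0206
```

Request:
{"op": "play_rows", "data": {
  "deltas": [
    [2, -55, 0, 0, 0, 0, 16],
    [2, -55, 0, 0, 0, 0, 16],
    [2, -55, 0, 0, 0, 0, 16],
    [2, -55, 0, 0, 0, 0, 16],
    [2, -55, 0, 0, 0, 0, 16],
    [2, -45, 0, 0, 0, 0, 16],
    [0, -25, 0, 0, 0, 0, 16],
    [0, -10, 0, 0, 0, 0, 16]
  ]
}}

```text
clock: 22.02
position: [0.5139, -0.4103, 0.1902]
tool_rot: [-2.113, 1.569, 2.715]
force: [0.4, 1.2, 0.4]
grip_width: 0.0205
```

Request:
{"op": "play_rows", "data": {
  "deltas": [
    [0, 0, -20, 0, 0, 0, 16],
    [0, 0, -35, 0, 0, 0, 16],
    [0, 0, -35, 0, 0, 0, 16],
    [0, 0, -25, 0, 0, 0, 16],
    [0, 0, -15, 0, 0, 0, 16],
    [0, 0, -7, 0, 0, 0, 16],
    [0, 0, 0, 0, 0, 0, 16],
    [0, 0, 0, 0, 0, 0, 16]
  ]
}}

```text
clock: 23.02
position: [0.5157, -0.409, 0.0551]
tool_rot: [0.816, 1.57, -0.637]
force: [-0.1, -0.8, 0.3]
grip_width: 0.0205
```

Request:
{"op": "play_rows", "data": {
  "deltas": [
    [0, 0, -5, 0, 0, 0, 16],
    [0, 0, -3, 0, 0, 0, 16],
    [0, 0, -2, 0, 0, 0, 16],
    [0, 0, -1, 0, 0, 0, 16],
    [0, 0, 0, 0, 0, 0, 16],
    [0, 0, 0, 0, 0, 0, 16]
  ]
}}

```text
clock: 23.78
position: [0.5158, -0.4091, 0.0445]
tool_rot: [0.629, 1.569, -0.824]
force: [-3.1, 1.0, 16.6]
grip_width: 0.0203
```

Request:
{"op": "play_rows", "data": {
  "deltas": [
    [0, 0, 0.5, 0, 0, 0, 26],
    [0, 0, 0, 0, 0, 0, 36],
    [0, 0, 0, 0, 0, 0, 44],
    [0, 0, 15, 0, 0, 0, 44],
    [0, 0, 40, 0, 0, 0, 44],
    [0, 0, 50, 0, 0, 0, 44],
    [0, 0, 40, 0, 0, 0, 44],
    [0, 10, 0, 0, 0, 0, 44]
  ]
}}

```text
clock: 24.78
position: [0.5164, -0.3999, 0.1929]
tool_rot: [0.779, 1.565, -0.676]
force: [0.5, 0.6, -0.3]
grip_width: 0.0442
```

Request:
{"op": "play_rows", "data": {
  "deltas": [
    [4, 30, 0, 0, 0, 9, 44],
    [4, 45, 0, 0, 0, 9, 44],
    [4, 45, 0, 0, 0, 9, 44],
    [4, 45, 0, 0, 0, 9, 44],
    [4, 45, 0, 0, 0, 9, 44],
    [4, 45, 0, 0, 0, 9, 44],
    [4, 45, 0, 0, 0, 9, 44],
    [4, 45, 0, 0, 0, 9, 44]
  ]
}}

```text
clock: 25.78
position: [0.5469, -0.0522, 0.1889]
tool_rot: [-1.966, 1.57, -2.157]
force: [0.6, -0.3, -0.4]
grip_width: 0.0443
```

Request:
{"op": "play_rows", "data": {
  "deltas": [
    [4, 40, 0, 0, 0, 9, 44],
    [3.5, 20, 0, 0, 0, 9, 44],
    [0, 4.6, 0, 0, 0, 0, 44],
    [0, 0, 0, 0, 0, 0, 44],
    [0, 0, 0, 0, 0, 0, 44]
  ]
}}

```text
clock: 26.4
position: [0.5547, 0.0097, 0.1887]
tool_rot: [-1.938, 1.57, -1.824]
force: [-0.7, -0.6, -0.3]
grip_width: 0.0442
```

```bash
python3 - <<'E'
from h import *
s=telemetry.observe();print(s["position"].round(4),s["qpos"].round(2),s["grip_width"],s["tool_rot"])
a=grab("top","pics/t5.png");b=grab("scene","pics/s5.png")
u,v=proj("scene",(.53,-.12,.05)).astype(int); b=b[v-85:v+85,u-130:u+130]
u,v=proj("top",(.53,-.18,.0)).astype(int); a=a[v-60:v+60,u-130:u+130]
f=lambda i:cv2.resize(i,(0,0),fx=2,fy=2,interpolation=2)
cv2.imwrite("pics/c6.png",np.vstack([f(a),f(b)]))
E
```

```text
[0.5547 0.0097 0.1887] [ 0.51  0.61 -0.9   1.8   0.56  1.01  1.07] 0.04415446151087092 [-1.93752319  1.5700931  -1.8235518 ]
```

View pics/c6.png

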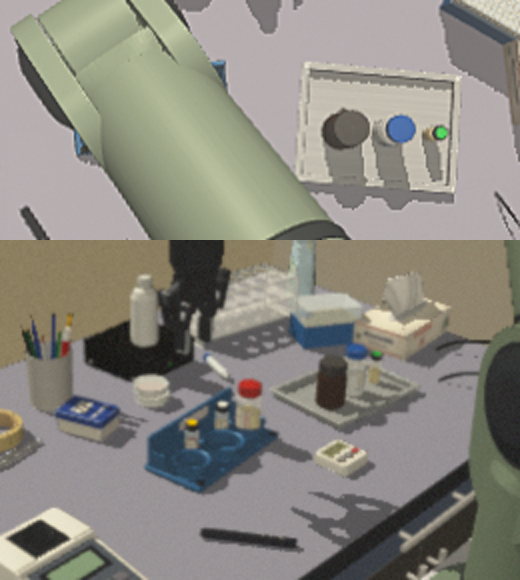

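All three stand upright in the tray: brown (345,130), blue (400,130) and the green-dot vial (438,133). Now I'll grip the sample.

Request:
{"op": "play_rows", "data": {
  "deltas": [
    [0.5, 0.8, -25, 0, 0, 0, 44],
    [0, 0, -40, 0, 0, 0, 44],
    [0, 0, -35, 0, 0, 0, 44],
    [0, 0, -20, 0, 0, 0, 44],
    [0, 0, -12, 0, 0, 0, 44],
    [0, 0, -5, 0, 0, 0, 44],
    [0, 0, 0, 0, 0, 0, 44],
    [0, 0, 0, 0, 0, 0, 44]
  ]
}}

```text
clock: 27.5
position: [0.5557, 0.0116, 0.0525]
tool_rot: [-0.24, 1.57, -0.123]
force: [-0.0, -0.8, 0.4]
grip_width: 0.0443
```

Request:
{"op": "play_rows", "data": {
  "deltas": [
    [0, 0, 0, 0, 0, 0, 32],
    [0, 0, 0, 0, 0, 0, 16],
    [0, 0, 0, 0, 0, 0, 16],
    [0, 0, 0, 0, 0, 0, 16],
    [0, 0, 0, 0, 0, 0, 16],
    [0, 0, 0, 0, 0, 0, 16]
  ]
}}

```text
clock: 28.25
position: [0.5556, 0.0116, 0.0521]
tool_rot: [-0.378, 1.57, -0.261]
force: [-1.0, -2.0, 6.5]
grip_width: 0.0202
```

Request:
{"op": "play_rows", "data": {
  "deltas": [
    [0, 0, 5, 0, 0, 0, 16],
    [0, 0, 15, 0, 0, 0, 16],
    [0, 0, 25, 0, 0, 0, 16],
    [0, 0, 35, 0, 0, 0, 16],
    [0, 0, 35, 0, 0, 0, 16],
    [0, 0, 20, 0, 0, 0, 16],
    [-6, 25, 0, 0, 0, 0, 16],
    [-10, 50, 0, 0, 0, 0, 16]
  ]
}}

```text
clock: 29.25
position: [0.5394, 0.0856, 0.1869]
tool_rot: [-1.754, 1.57, -1.64]
force: [0.2, 1.0, 0.4]
grip_width: 0.0206
```

```bash
python3 - <<'E'
from meas import *
s=telemetry.observe();print(s["position"].round(4),s["qpos"].round(2))
im=cv2.imread("pics/t5.png")
for th in(60,75,100,130):
    r=blob(im,(0,0,0),(180,255,th),(99,203,128,233)); print(th,r[0].round(1),r[1],np.round(r[3][0],1),np.round(r[3][1],1),r[3][2], onz("top",r[3][0],.064).round(4),onz("top",r[0],.064).round(4),onz("top",r[3][0],.06).round(4))
print(cv2.cvtColor(im,6)[205:232:1,102:128])
sc=cv2.imread("pics/s4.png")
for th in(50,60,75):
    r=blob(sc,(0,0,0),(180,255,th),(150,240,200,275)); print("scene",th,r[0].round(1),r[1],np.round(r[3][0],1),onz("scene",r[3][0],.062).round(4))
E
```

```text
[0.5394 0.0856 0.1869] [ 0.37  0.6  -0.91  1.82  0.56  1.    0.92]
60 [104.5 209. ] 2 [104.5 209. ] [1. 0.] 180.0 [0.5128 0.3704 0.064 ] [0.5128 0.3704 0.064 ] [0.513  0.3717 0.06  ]
75 [113.2 218.6] 296 [114.  218.3] [20.3 19.2] 86.8201675415039 [0.489 0.344 0.064] [0.4882 0.3461 0.064 ] [0.4891 0.3453 0.06  ]
100 [113.5 218.4] 425 [114.  218.5] [21. 20.] 90.0 [0.4886 0.3439 0.064 ] [0.4888 0.3451 0.064 ] [0.4887 0.3451 0.06  ]
130 [113.7 218.5] 448 [114.  218.5] [21. 20.] 90.0 [0.4886 0.3439 0.064 ] [0.4886 0.3446 0.064 ] [0.4887 0.3451 0.06  ]
[[240 244 246 247 246 247 247 247 247 247 248 247 248 247 247 248 247 247
  247 247 246 245 243 243 238 241]
 [234 237 242 244 244 243 243 244 243 242 241 240 240 239 239 239 238 237
  236 235 235 231 229 241 243 242]
 [243 232 212 206 206 203 202 200 190 185 184 182 179 178 175 169 167 165
  164 161 156 146 181 239 244 241]
 [245 206 119 103 105 104 103 103  82  82  82  84  83  82  82  69  69  70
   70  68  62  48 139 239 245 242]
 [248 181  57  58  64  63  64  66  66  67  68  68  69  70  69  72  71  71
   73  74  72  59 144 241 246 242]
 [
[... 1888 characters left out ...]
  72  72  72  66  66  67  73  74  72
   74  74  72  65  95 223 248 242]
 [248 219  91  59  66  64  66  65  67  65  65  63  61  61  62  63  60  58
   56  60  59  52  86 217 248 243]
 [247 214  87  58  77  82  82  88  88  86  78 113 115 112 114 112 123 187
  175 143 144 142 156 230 249 246]
 [249 239 207 172 154 254 255 225 160 255 255 255 255 255 255 254 254 254
  254 254 254 254 246 221 208 209]
 [183 198 243 254 254 253 253 251 251 252 251 250 250 250 250 250 250 251
  251 251 251 251 250 244 240 239]]
scene 50 [172.4 254. ] 208 [173.2 253.4] [0.4898 0.3427 0.062 ]
scene 60 [172.7 253.9] 247 [173.1 253.6] [0.4895 0.3434 0.062 ]
scene 75 [172.8 253.9] 271 [172.8 253.7] [0.4895 0.3441 0.062 ]
```

Request:
{"op": "play_rows", "data": {
  "deltas": [
    [-10, 50, 0, 0, 0, 0, 16],
    [-10, 55, 0, 0, 0, 0, 16],
    [-10, 55, 0, 0, 0, 0, 16],
    [-10, 50, 0, 0, 0, 0, 16],
    [-8, 33, 0, 0, 0, 0, 16],
    [-2, 14, 0, 0, 0, 0, 16],
    [0, 0, 0, 0, 0, 0, 16],
    [0, 0, 0, 0, 0, 0, 16]
  ]
}}

```text
clock: 30.25
position: [0.4899, 0.3421, 0.1866]
tool_rot: [-1.708, 1.57, -1.592]
force: [0.4, -0.1, -0.8]
grip_width: 0.0207
```

Request:
{"op": "play_rows", "data": {
  "deltas": [
    [-0.7, 2.2, -10, 0, 0, 0, 16],
    [0, 0, -30, 0, 0, 0, 16],
    [0, 0, -25, 0, 0, 0, 16],
    [0, 0, -10, 0, 0, 0, 16],
    [0, 0, -5, 0, 0, 0, 16],
    [0, 0, 0, 0, 0, 0, 16],
    [0, 0, 0, 0, 0, 0, 16]
  ]
}}

```text
clock: 31.12
position: [0.4889, 0.346, 0.1075]
tool_rot: [0.426, 1.57, 0.543]
force: [0.3, -0.6, -0.3]
grip_width: 0.0202
```

Request:
{"op": "play_rows", "data": {
  "deltas": [
    [0, 0, -6, 0, 0, 0, 16],
    [0, 0, -6, 0, 0, 0, 16],
    [0, 0, -5, 0, 0, 0, 16],
    [0, 0, -5, 0, 0, 0, 16],
    [0, 0, 0, 0, 0, 0, 16],
    [0, 0, 0, 0, 0, 0, 16]
  ]
}}

```text
clock: 31.88
position: [0.4886, 0.3459, 0.0849]
tool_rot: [0.298, 1.571, 0.415]
force: [0.6, 0.1, -0.2]
grip_width: 0.0204
```

Request:
{"op": "play_rows", "data": {
  "deltas": [
    [0, -0.7, -5, 0, 0, 0, 16],
    [0, 0, -5, 0, 0, 0, 16],
    [0, 0, -3, 0, 0, 0, 16],
    [0, 0, -1.5, 0, 0, 0, 16],
    [0, 0, 0, 0, 0, 0, 16],
    [0, 0, 0, 0, 0, 0, 16]
  ]
}}

```text
clock: 32.62
position: [0.4886, 0.3452, 0.0703]
tool_rot: [1.008, 1.571, 1.126]
force: [0.4, -0.5, -1.0]
grip_width: 0.0208
```

Request:
{"op": "play_rows", "data": {
  "deltas": [
    [0, 0, 0, 0, 0, 0, 26],
    [0, 0, 0, 0, 0, 0, 36],
    [0, 0, 0, 0, 0, 0, 42],
    [0, 0, 10, 0, 0, 0, 42],
    [0, 0, 30, 0, 0, 0, 44],
    [0, 0, 45, 0, 0, 0, 50],
    [0, 0, 35, 0, 0, 0, 60],
    [0, 0, 0, 0, 0, 0, 60]
  ]
}}

```text
clock: 33.62
position: [0.4894, 0.346, 0.1934]
tool_rot: [0.458, 1.567, 0.575]
force: [0.2, -0.6, -0.6]
grip_width: 0.0598
```

```bash
python3 - <<'E'
from meas import *
s=telemetry.observe();print(s["position"].round(4),s["qpos"].round(2))
b=grab("scene","pics/s6.png")
r=blob(b,(18,100,100),(35,255,255),(160,230,190,260)); print(r and (r[0],r[1],onz("scene",r[0],.084).round(4)),proj("scene",(.4889,.345,.084)))
u,v=proj("scene",(.49,.34,.12)).astype(int); c=b[max(0,v-75):v+95,max(0,u-110):u+110]
cv2.imwrite("pics/c7.png",cv2.resize(c,(0,0),fx=3,fy=3,interpolation=2))
E
```

```text
[0.4894 0.346  0.1934] [-0.13  0.66 -0.89  1.68  0.58  1.08  0.49]
(array([172.39130435, 245.43478261]), np.int32(23), array([0.4927, 0.3411, 0.084 ])) [172.04837114 246.72456571]
```

View pics/c7.png

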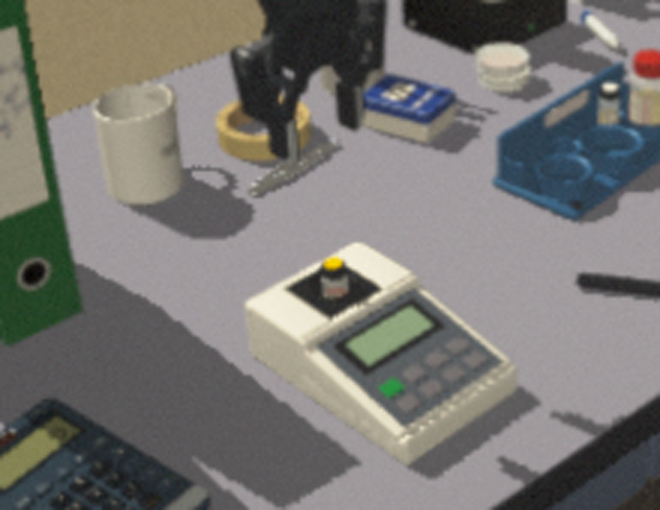

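The yellow dot is at scene pixel (172.4,245.4), the same spot where the green dot sat, so the sample is fully down. Now I'll return the blue bottle.

Request:
{"op": "play_rows", "data": {
  "deltas": [
    [0, -20, 0, 0, 0, -7, 60],
    [2.5, -45, 0, 0, 0, -7, 60],
    [2.5, -57, 0, 0, 0, -7, 60],
    [2.5, -57, 0, 0, 0, -7, 60],
    [2.5, -57, 0, 0, 0, -7, 60],
    [2.5, -57, 0, 0, 0, -7, 60],
    [2.5, -57, 0, 0, 0, -7, 60],
    [2.5, -57, 0, 0, 0, -7, 60]
  ]
}}

```text
clock: 34.67
position: [0.5055, -0.0638, 0.1898]
tool_rot: [-2.339, 1.57, 3.08]
force: [1.2, -0.8, 0.8]
grip_width: 0.0598
```

Request:
{"op": "play_rows", "data": {
  "deltas": [
    [2.5, -57, 0, 0, 0, -7, 60],
    [2.5, -57, 0, 0, 0, -7, 60],
    [2.5, -57, 0, 0, 0, -7, 60],
    [2.5, -50, 0, 0, 0, -7, 60],
    [2.5, -40, 0, 0, 0, -6, 60],
    [0, -20, 0, 0, 0, 0, 60],
    [0, -5, 0, 0, 0, 0, 60],
    [0, 0, 0, 0, 0, 0, 60]
  ]
}}

```text
clock: 35.67
position: [0.5187, -0.3467, 0.1901]
tool_rot: [-2.939, 1.57, 1.893]
force: [0.5, 0.1, 0.3]
grip_width: 0.0597
```

```bash
python3 - <<'E'
from meas import *
s=telemetry.observe();r=s["tool_rot"];print(s["position"].round(4),s["qpos"].round(2),np.degrees(np.pi/2-(r[0]-r[2]))%360)
E
```

```text
[ 0.5187 -0.3467  0.1901] [ 0.8   0.6  -0.46  1.63  0.3   0.99  0.36] 6.840974814431661
```

Request:
{"op": "play_rows", "data": {
  "deltas": [
    [0.6, 0, -25, 0, 0, 0, 60],
    [0, 0, -40, 0, 0, 0, 60],
    [0, 0, -40, 0, 0, 0, 60],
    [0, 0, -25, 0, 0, 0, 60],
    [0, 0, -14, 0, 0, 0, 60],
    [0, 0, -7, 0, 0, 0, 60],
    [0, 0, -2, 0, 0, 0, 60],
    [0, 0, 0, 0, 0, 0, 60]
  ]
}}

```text
clock: 36.67
position: [0.5195, -0.348, 0.038]
tool_rot: [0.933, 1.57, -0.521]
force: [-0.0, 1.2, 0.3]
grip_width: 0.0603
```

Request:
{"op": "play_rows", "data": {
  "deltas": [
    [0, 0, 0, 0, 0, 0, 48],
    [0, 0, 0, 0, 0, 0, 32],
    [0, 0, 0, 0, 0, 0, 32],
    [0, 0, 0, 0, 0, 0, 32],
    [0, 0, 0, 0, 0, 0, 32],
    [0, 0, 0, 0, 0, 0, 32]
  ],
  "grip_force": 40
}}

```text
clock: 37.42
position: [0.5194, -0.3481, 0.038]
tool_rot: [0.771, 1.57, -0.683]
force: [-1.9, 1.0, 6.8]
grip_width: 0.0388
```

Request:
{"op": "play_rows", "data": {
  "deltas": [
    [0, 0, 10, 0, 0, 0, 32],
    [0, 0, 25, 0, 0, 0, 32],
    [0, 0, 40, 0, 0, 0, 32],
    [0, 0, 45, 0, 0, 0, 32],
    [0, 10, 22, 0, 0, 0, 32],
    [0, 30, 0, 0, 0, 0, 32],
    [0, 45, 0, 0, 0, 0, 32],
    [1, 55, 0, 0, 0, 0, 32]
  ]
}}

```text
clock: 38.42
position: [0.5196, -0.2065, 0.1791]
tool_rot: [-1.93, 1.57, 2.898]
force: [1.3, -0.2, -1.4]
grip_width: 0.0391
```

Request:
{"op": "play_rows", "data": {
  "deltas": [
    [1, 55, 0, 0, 0, 0, 32],
    [1, 55, 0, 0, 0, 0, 32],
    [1, 50, 0, 0, 0, 0, 32],
    [1, 45, 0, 0, 0, 0, 32],
    [0, 30, 0, 0, 0, 0, 32],
    [0, 15, 0, 0, 0, 0, 32],
    [0, 0, 0, 0, 0, 0, 32],
    [0, 0, 0, 0, 0, 0, 32]
  ]
}}

```text
clock: 39.42
position: [0.5242, 0.0407, 0.1792]
tool_rot: [-0.596, 1.57, -2.051]
force: [-0.7, 0.5, -0.3]
grip_width: 0.0392
```

Request:
{"op": "play_rows", "data": {
  "deltas": [
    [0.4, 0.7, -15, 0, 0, 0, 32],
    [0, 0, -30, 0, 0, 0, 32],
    [0, 0, -30, 0, 0, 0, 32],
    [0, 0, -20, 0, 0, 0, 32],
    [0, 0, -8, 0, 0, 0, 32],
    [0, 0, 0, 0, 0, 0, 32],
    [0, 0, 0, 0, 0, 0, 32]
  ]
}}

```text
clock: 40.3
position: [0.525, 0.0427, 0.0769]
tool_rot: [1.556, 1.57, 0.103]
force: [0.4, -0.2, -0.9]
grip_width: 0.0394
```

Request:
{"op": "play_rows", "data": {
  "deltas": [
    [0, 0, -6, 0, 0, 0, 32],
    [0, 0, -6, 0, 0, 0, 32],
    [0, 0, -6, 0, 0, 0, 32],
    [0, 0, -5, 0, 0, 0, 32],
    [0, 0, -3, 0, 0, 0, 32],
    [0, 0, 0, 0, 0, 0, 32],
    [0, 0, 0, 0, 0, 0, 32]
  ]
}}

```text
clock: 41.18
position: [0.5247, 0.0428, 0.0504]
tool_rot: [1.73, 1.571, 0.277]
force: [0.3, -0.6, -0.2]
grip_width: 0.0393
```

Request:
{"op": "play_rows", "data": {
  "deltas": [
    [0, 0, -3, 0, 0, 0, 32],
    [0, 0, -2, 0, 0, 0, 32],
    [0, 0, -0.5, 0, 0, 0, 32],
    [0, 0, 0, 0, 0, 0, 32],
    [0, 0, 0, 0, 0, 0, 32]
  ]
}}

```text
clock: 41.8
position: [0.5245, 0.0428, 0.0449]
tool_rot: [-0.569, 1.571, -2.022]
force: [-1.1, -0.9, 5.2]
grip_width: 0.039
```

Request:
{"op": "play_rows", "data": {
  "deltas": [
    [0, 0, 0, 0, 0, 0, 46],
    [0, 0, 0, 0, 0, 0, 56],
    [0, 0, 0, 0, 0, 0, 62],
    [0, 0, 20, 0, 0, 0, 62],
    [0, 0, 40, 0, 0, 0, 62],
    [0, 0, 50, 0, 0, 0, 66],
    [0, 0, 30, 0, 0, 0, 66],
    [-1, -20, 0, 0, 0, 0, 66]
  ]
}}

```text
clock: 42.8
position: [0.5247, 0.0239, 0.1871]
tool_rot: [1.592, 1.567, 0.141]
force: [1.0, -0.9, -0.8]
grip_width: 0.0661
```

Request:
{"op": "play_rows", "data": {
  "deltas": [
    [-1, -55, 0, 0, 0, 0, 66],
    [-1, -55, 0, 0, 0, 0, 66],
    [-1, -55, 0, 0, 0, 0, 66],
    [-1, -55, 0, 0, 0, 0, 66],
    [0, -50, 0, 0, 0, 0, 66],
    [0, -28, 0, 0, 0, 0, 66],
    [0, -9.6, 0, 0, 0, 0, 66],
    [0, 0, 0, 0, 0, 0, 66]
  ]
}}

```text
clock: 43.8
position: [0.5196, -0.2844, 0.1847]
tool_rot: [-3.053, 1.57, 1.777]
force: [0.7, 0.4, -0.2]
grip_width: 0.0661
```

Request:
{"op": "play_rows", "data": {
  "deltas": [
    [0, 0, -25, 0, 0, 0, 66],
    [0, 0, -40, 0, 0, 0, 66],
    [0, 0, -40, 0, 0, 0, 66],
    [0, 0, -25, 0, 0, 0, 66],
    [0, 0, -14, 0, 0, 0, 66],
    [0, 0, -7, 0, 0, 0, 66],
    [0, 0, -2, 0, 0, 0, 66],
    [0, 0, 0, 0, 0, 0, 66]
  ]
}}

```text
clock: 44.8
position: [0.5199, -0.2849, 0.0324]
tool_rot: [0.958, 1.57, -0.495]
force: [-1.2, 0.3, -0.3]
grip_width: 0.066
```

Request:
{"op": "play_rows", "data": {
  "deltas": [
    [0, 0, 0, 0, 0, 0, 55],
    [0, 0, 0, 0, 0, 0, 40],
    [0, 0, 0, 0, 0, 0, 40],
    [0, 0, 0, 0, 0, 0, 40],
    [0, 0, 0, 0, 0, 0, 40],
    [0, 0, 0, 0, 0, 0, 40]
  ]
}}

```text
clock: 45.55
position: [0.5198, -0.285, 0.0325]
tool_rot: [0.77, 1.57, -0.684]
force: [-1.9, 1.3, 8.4]
grip_width: 0.0482
```

Request:
{"op": "play_rows", "data": {
  "deltas": [
    [0, 0, 10, 0, 0, 0, 40],
    [0, 0, 25, 0, 0, 0, 40],
    [0, 0, 40, 0, 0, 0, 40],
    [0, 0, 45, 0, 0, 0, 40],
    [0, 10, 20, 0, 0, 0, 40],
    [2, 30, 0, 0, 0, 0, 40],
    [2, 45, 0, 0, 0, 0, 40],
    [2, 50, 0, 0, 0, 0, 40]
  ]
}}

```text
clock: 46.55
position: [0.5251, -0.1482, 0.1715]
tool_rot: [-2.016, 1.57, 2.813]
force: [1.3, 0.1, -1.1]
grip_width: 0.0481
```

Request:
{"op": "play_rows", "data": {
  "deltas": [
    [2, 45, 0, 0, 0, 0, 40],
    [2, 40, 0, 0, 0, 0, 40],
    [0, 25, 0, 0, 0, 0, 40],
    [0, 9, 0, 0, 0, 0, 40],
    [0, 0, 0, 0, 0, 0, 40],
    [0, 0, 0, 0, 0, 0, 40]
  ]
}}

```text
clock: 47.3
position: [0.5295, -0.032, 0.1717]
tool_rot: [-0.71, 1.57, -2.165]
force: [0.1, 0.4, -1.5]
grip_width: 0.0481
```

Request:
{"op": "play_rows", "data": {
  "deltas": [
    [0.4, 0.7, -15, 0, 0, 0, 40],
    [0, 0, -30, 0, 0, 0, 40],
    [0, 0, -30, 0, 0, 0, 40],
    [0, 0, -20, 0, 0, 0, 40],
    [0, 0, -8, 0, 0, 0, 40],
    [0, 0, 0, 0, 0, 0, 40],
    [0, 0, 0, 0, 0, 0, 40]
  ]
}}

```text
clock: 48.18
position: [0.5304, -0.0302, 0.0694]
tool_rot: [1.384, 1.57, -0.069]
force: [0.2, -0.7, -1.3]
grip_width: 0.0481
```

Request:
{"op": "play_rows", "data": {
  "deltas": [
    [0, 0, -6, 0, 0, 0, 40],
    [0, 0, -6, 0, 0, 0, 40],
    [0, 0, -6, 0, 0, 0, 40],
    [0, 0, -5, 0, 0, 0, 40],
    [0, 0, 0, 0, 0, 0, 40],
    [0, 0, 0, 0, 0, 0, 40]
  ]
}}

```text
clock: 48.92
position: [0.5301, -0.03, 0.0459]
tool_rot: [2.002, 1.571, 0.549]
force: [-0.3, -0.3, -1.5]
grip_width: 0.0483
```

Request:
{"op": "play_rows", "data": {
  "deltas": [
    [0, -0.4, -3, 0, 0, 0, 40],
    [0, 0, -2, 0, 0, 0, 40],
    [0, 0, -1.5, 0, 0, 0, 40],
    [0, 0, 0, 0, 0, 0, 40],
    [0, 0, 0, 0, 0, 0, 40]
  ]
}}

```text
clock: 49.55
position: [0.53, -0.0305, 0.0395]
tool_rot: [0.207, 1.571, -1.246]
force: [-2.3, -0.2, 6.9]
grip_width: 0.0481
```

Seated. I'll release, retreat toward the tray side, and check.

Request:
{"op": "play_rows", "data": {
  "deltas": [
    [0, 0, 0, 0, 0, 0, 56],
    [0, 0, 0, 0, 0, 0, 66],
    [0, 0, 0, 0, 0, 0, 66],
    [0, 0, 20, 0, 0, 0, 66],
    [0, 0, 40, 0, 0, 0, 66],
    [0, 0, 50, 0, 0, 0, 66],
    [0, 0, 50, 0, 0, 0, 66],
    [0, -20, 20, 0, 0, 0, 66]
  ]
}}

```text
clock: 50.55
position: [0.5309, -0.0495, 0.2222]
tool_rot: [1.481, 1.567, 0.03]
force: [-0.5, -0.6, -0.6]
grip_width: 0.0662
```

Request:
{"op": "play_rows", "data": {
  "deltas": [
    [-20, -50, 10, 0, 0, 0, 66],
    [-20, -50, 0, 0, 0, 0, 66],
    [-20, -50, 0, 0, 0, 0, 66],
    [-20, -50, 0, 0, 0, 0, 66],
    [-20, -50, 0, 0, 0, 0, 66],
    [-20, -50, 0, 0, 0, 0, 66],
    [-20, -50, 0, 0, 0, 0, 66],
    [-20, -50, 0, 0, 0, 0, 66]
  ]
}}

```text
clock: 51.55
position: [0.3691, -0.452, 0.2294]
tool_rot: [0.338, 1.571, -1.115]
force: [1.5, -0.1, 0.2]
grip_width: 0.0662
```

```bash
python3 - <<'E'
from meas import *
a=grab("top","pics/t9.png");b=grab("scene","pics/s9.png")
for nm,lo,hi,box,z in[("blue",(100,120,120),(125,255,255),(221,197,239,216),.096),("red",(0,150,80),(6,255,255),(270,185,300,215),.096),("yellow",(18,100,100),(35,255,255),(100,205,125,230),.084),("white",(0,0,150),(180,50,255),(265,186,278,198),.066),("green",(50,120,90),(75,255,255),(310,190,420,250),.059)]:
    r=blob(a,lo,hi,box); print(nm,r and (r[0].round(1),r[1],onz("top",r[0],z).round(4)))
u,v=proj("scene",(.53,-.1,.05)).astype(int); b=b[v-75:v+95,max(0,u-150):u+110]
u,v=proj("top",(.53,-.05,.0)).astype(int); a=a[v-60:v+60,u-195:u+195]
cv2.imwrite("pics/c9.png",np.vstack([cv2.resize(a,(780,240),interpolation=2),cv2.resize(b,(780,350),interpolation=2)[:, :]]))
E
```

```text
blue (array([229.4, 206.3]), np.int32(154), array([0.5239, 0.0425, 0.096 ]))
red (array([287.3, 200.1]), np.int32(146), array([ 0.5419, -0.1019,  0.096 ]))
yellow (array([111.6, 218.2]), np.int32(35), array([0.4886, 0.344 , 0.084 ]))
white (array([271.5, 192.1]), np.int32(32), array([ 0.564 , -0.0634,  0.066 ]))
green (array([403.2, 213. ]), np.int32(23), array([ 0.5158, -0.4089,  0.059 ]))
```

View pics/c9.png

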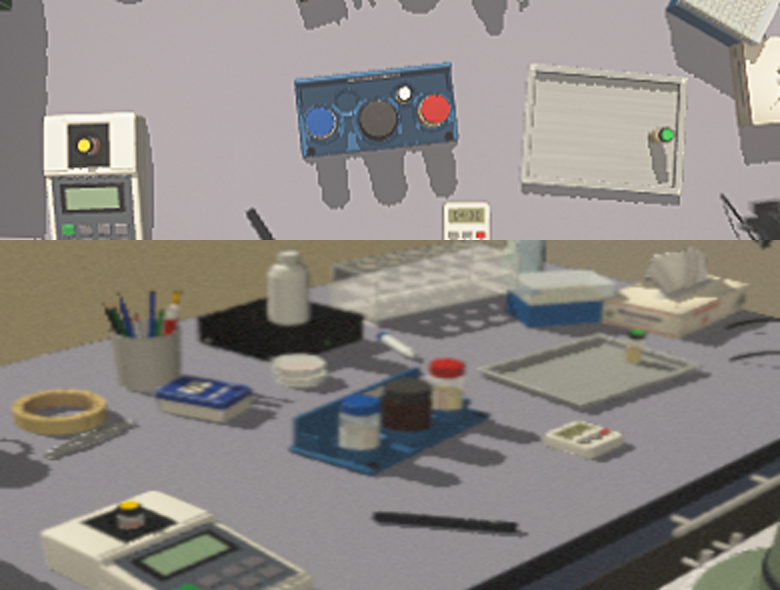

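In the final views the brown and blue bottles sit in their seats and red and white are unmoved. The yellow-dot vial is in the well and the green-dot vial stands in the tray. I'll let the arm settle and hand in.

Request:
{"op": "play_rows", "data": {
  "deltas": [
    [0, 0, 0, 0, 0, 0, 66],
    [0, 0, 0, 0, 0, 0, 66],
    [0, 0, 0, 0, 0, 0, 66],
    [0, 0, 0, 0, 0, 0, 66]
  ]
}}

```text
clock: 52.15
position: [0.3703, -0.45, 0.2294]
tool_rot: [0.178, 1.571, -1.274]
force: [0.6, -0.5, 0.7]
grip_width: 0.0657
```

```bash
python3 -c "
from workcell import workorder; print(workorder.job_done())"
```

```text
the job is handed in; nothing more can be done
None
```

The job is done and handed in at about 52 s on the robot's clock. I stood the brown and blue bottles in the tray, then moved the green-dot vial from the photometer to the tray. The yellow-dot sample went into the well, and both bottles went back into their own seats.

Last checks, from the final pictures:
- **Sample:** the yellow dot is within about 1 mm of the well axis. It sits at the same height in the image as the green dot did before, so it is fully down.
- **Green-dot vial:** it stands upright in the tray, about 70 mm from the tray's centre and well inside the rim.
- **Bottles and white-dot vial:** the blue cap is about 1 mm from its starting position. The red bottle and white-dot vial have not moved. I checked the brown bottle only by eye and by where the gripper released it; it looks upright and was released within about 0.5 mm of its pickup point.
- **Forces and arm:** the highest wrist force in the readings was about 17 N, and the arm was clear of everything at hand-in. No check failed. The only disagreement was 2–3 mm between some scene- and top-camera positions at the well, within its play.

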